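# Tighten a filter housing's compression nut: finger-tight plus one flat

### The job

Close the inclined filter housing: with the gripper's fingers run its brass compression nut clockwise until it is finger-tight, then use the red-handled wrench to turn it exactly one flat further (a sixth of a turn) and no more. Then put the wrench back on the blue mat without dropping it, leaving the nut tight and the low white jar and the beaker where they are.

Things in the scene. Friction and masses are not known exactly. Their poses are not given: they have to be found in the camera images.
- nut_seat (a point): Fixed point on the inclined filter housing's axis, at the nut's lower end face, about 138 mm above the bench. z: the nut's axis, up and out, 30 degrees from vertical, leaning roughly towards the robot; x: up the slope, away from the robot. Just below (2 mm) is a steel collar 68 mm in diameter, then the 52 mm housing. The stand is fixed to the bench during the job.
- nut (a joint): Run-down of the brass nut in rad, growing clockwise as seen from above along its axis (tightening). It turns easily (0.15 N m, and back as easily) and meets firm resistance at 1.3: finger-tight. It does not travel along its axis. Seen from above, its flats' outward normals lie at (1.3 - nut - gland) rad + multiples of 60 degrees, anticlockwise from nut_seat's x.
- gland (a joint): Turn of the nut past finger-tight, in rad, clockwise from above; 0 at the start. It moves only when the nut is at 1.3 and is turned on against a drag of about 0.45 N m. It stays where it is left. One flat is 1.047 rad.
- nut_top (a point): Centre of the brass hexagon nut's top face, 50 mm along the axis from nut_seat; z along the axis. Nut: 44 mm across flats, 50.8 mm across corners, 50 mm tall. A white stub stands 4 mm above it, nothing else. A white stripe marks one flat and the top face: it faces the collar's white tick when finger-tight, and the red tick one flat further.
- red_tick (a point): Red painted tick on the collar's rim, 34 mm from the axis on nut_seat's +x side. A white tick lies 60 degrees anticlockwise of it (from above). Both fixed.
- wrench_grip (a point): Centre of the wrench's red handle, half-way up (13 mm above its underside). Handle: 110 mm long (x), 24 mm wide (y), 26 mm high (z). The wrench is loose, 0.2 to 0.4 kg, 200 mm long, and lies flat on the blue mat, x pointing from the handle to the open jaw, z up. Its pose is not given while it is held.
- wrench_jaw (a point): Centre of the jaw, where the nut's axis passes when engaged: 106 mm from wrench_grip along x, 8 mm above the underside. Head: steel, 16 mm thick, flush with the underside, 73 mm wide. The fork opens to +x: parallel sides 47 mm apart, from 28 mm behind this point to 26 mm ahead, then flared 11 mm. Slid on sideways along a pair of flats it has 0.13 rad play.
- mat: Fixed blue plastic mat, 280 mm (x) by 160 mm (y), 4 mm thick; origin at the centre of its underside, on the bench.
- low_jar: Bystander: low white jar, red lid, 52 mm diameter, 52 mm high, between the mat and the housing; origin under its centre.
- beaker: Bystander: glass beaker, 72 mm diameter, 90 mm high; origin under its centre.

How it is judged:
On the way, in this order (a step that is already met when the one before it is completed fails the run):
1. the fingers have run the nut finger-tight (within 0.1 rad) and not driven it on (value of joint nut above 1.2 rad and value of joint gland below 0.25 rad and contact force between the fingers and nut above 0.3 N), for 0.1 s.
2. the wrench is turning the nut past finger-tight (value of joint gland above 0.45 rad and contact force between wrench and nut above 0.3 N), for 0.05 s.
At the end, for the whole second after the job is handed in: The nut has been turned one flat past finger-tight (gland 1.05 rad, within 0.25 rad) and has not been turned back by more than 0.15 rad (nut above 1.15); the wrench lies flat, released and at rest, with the centres of its handle and its jaw both over the blue mat and less than 30 mm above the bench (value of joint gland between 0.8 and 1.3 rad and value of joint nut above 1.15 rad and x of wrench_grip in the frame of mat between -0.14 and 0.14 m and y of wrench_grip in the frame of mat between -0.08 and 0.08 m and height (world z) of each of wrench_grip, wrench_jaw below 0.03 m and x of wrench_jaw in the frame of mat between -0.14 and 0.14 m and y of wrench_jaw in the frame of mat between -0.08 and 0.08 m and linear speed of wrench below 0.02 m/s and contact force between the fingers and wrench below 0.05 N); the robot touches nothing.
It fails at once if the nut is driven past finger-tight with the fingers rather than the wrench (more than 0.25 rad) (value of joint gland above 0.25 rad and contact force between the fingers and nut above 1 N).
It fails at once if the nut is over-tightened (gland more than 1.35 rad) (value of joint gland above 1.35 rad).
It fails at once if the wrench is dropped (contact force between the fingers and wrench below 0.01 N and height (world z) of wrench_grip above 0.06 m and linear speed of wrench above 0.4 m/s).
It fails at once if the jar or the beaker is displaced by more than 40 mm (distance of any of low_jar, beaker from where it was at the start of the episode above 0.04 m).
It also fails if it takes over 70 s, if anything falls off the work surface, if the arm or the gripper's body presses on something with over 40 N, if the wrist force passes 120 N, or if a joint passes its speed limit or range.

### The arm

A 6-joint arm with a two-finger parallel gripper is mounted at the origin on the work surface. World frame = base frame: x ahead of the robot, y to its left, z up, the work surface at z = 0. Lengths are in m, angles in rad, forces in N, time in s.
With the tool pointing down it reaches from about 0.375 to 0.825 m from the base axis. Payload 5.5 kg.
Tool frame: the origin (TCP) lies at the centre of the arm's flange, where the gripper is bolted on; the fingertips stand 173 mm ahead of it and the grasp point (between the pads) lies 155 mm ahead of it (arm.hold_point_z is the distance from the TCP to the grasp point, in m); z points along the fingers, y is the line along which they close (so a half turn about z gives the same grasp; the last joint's range is limited). The gripper opens to 85 mm and grips with 20 to 120 N. Pads are 22 mm wide; open, the fingers measure 114 mm over their backs; the gripper's body (76 mm by 85 mm) begins 54 mm behind the grasp point. The pads swing forward as they close: fully open they stand 13 mm farther back than shut.
Start: joints at [-1.247, 0.314, -0.047, 1.21, 0, 1.571], TCP at [0.191, -0.569, 0.405] pointing down, gripper open.
Joint ranges: [-2.67, 2.67], [-0.69, 1.73], [-1.03, 1.25], [-2.08, 2.16], [-1.42, 1.45], [-3.14, 3.14]. Speed limits (rad/s): [2.39, 2.39, 3.01, 3.14, 3.14, 3.14].

### API

Orientations are given as a rotation vector (axis times angle).
In Python, from rig import state, camera, camera_params, sign_off, arm gives the robot as it stands. The module is installed in compiled form; this text tells all that it offers.
- The arm moves only by the tool jog_arm, never from a script. Its argument "increments" is a list of rows, each a list of 7 numbers: the opening, from -1 (shut) to 1 (fully open), so that 0 is half open, then the shift along the tool's x, y, z each as a share of 0.5 m, from -1 to 1, then the turn, a rotation vector about the tool's x, y, z each as a share of 0.5 rad, from -1 to 1. In form: [[hand, dx, dy, dz, wx, wy, wz], ...]. A call has 1 to 12 rows; each row is the pose to reach, as a shift and turn from the pose commanded when the call began, along the tool's axes at that moment; what a row does not reach only later rows make up. A row lasts 1/8 s, in which the tool goes at most 62.5 mm and 10.7 degrees, less where a joint would pass 70% of its speed; a pose out of reach is approached as far as the arm can. A call with a number of a shift or a turn outside -1 to 1 is refused whole. A call with a gripper value outside its range is refused whole. The fingers move at their own pace and stop on an object; "force" is the grip in N (left out, the last holds). Time passes only in rows, so rows that repeat a pose let the fingers close. It gives the time, the measured TCP pose, the force, the opening and the grip force at its end, in the units of the state.
- state(): the state, without advancing time (a new reading comes with each control period).
- camera(name): name is "scene" or "top" or "wrist"; returns (picture, depth): 480x640x3 uint8, blue, green, red; 480x640 float32, m along the optical axis (not along the pixel's ray), 0 where there is no reading.
- camera_params(name): a dict with "vertical_fov" (degrees; the focal length in pixels is half the picture's height over the tangent of half this angle, whatever the lens; pixels are square), "cx", "cy" (the principal point, pixels), "cam_to_world" (4x4, takes a point from camera to world coordinates). Camera axes: x right, y up, looking along -z (the intrinsics and any distortion apply to the point x, -y, -z); pixel columns grow to the right and rows downward; lengths in m; the calibration is good to about 2 mm. A picture is of the moment at which its call begins: read the wrist's pose just before it. camera_params takes no time and is no camera call; for the wrist camera it gives the pose at the moment of the call.
- sign_off(): hands the job in; it is judged then, once.
The state is a dict: "clock": time; "joint_pos": joint angles; "dq": joint speeds; "joint_torque": joint torques, N m; "tcp_pos": TCP position; "tool_rot": TCP orientation; "wrist_force": force on the tool from outside, world axes, zero at the start; "ft_torque": the same for the moment, N m; "opening": finger opening in m; "grip_force": force on a finger pad.
Only numpy, scipy, OpenCV 4.12 (cv2) and the standard library are available. Lean on these libraries where they do the work, as an engineer would, in place of code of your own. Each camera call takes 0.05 s, during which the arm holds its last target. There are 200 camera calls.

## Working session

There is one attempt and no reset: what is moved stays moved. The work goes in short steps, Python scripts to look and compute and a tool call to move; the robot and the scene stay as the last step left them, time stands still between calls to the robot, and variables do not carry over. Pictures are saved under pics/ and viewed, at most 10 in all, crops included, and the job is handed in when it is done.

Besides the shell and the picture viewer there is one more tool, called after ">>>" as name([rows], argument=value, ...), one row to a line, values as JSON. jog_arm: Moves the arm, as the interface text tells. Shift numbers are shares of 0.5 m and turn numbers shares of 0.5 rad, none past 1 either way. Its arguments: {"type":"object","properties":{"increments":{"type":"array","items":{"type":"array","items":{"type":"number"}}},"force":{"type":"number"}},"required":["increments"]}

```bash
mkdir -p pics; cat > h.py <<'E'
import numpy as np, cv2
from scipy.spatial.transform import Rotation as R
from rig import state, camera, camera_params, arm
def look(name,fn=None):
    p=camera_params(name); im,d=camera(name)
    if fn: cv2.imwrite('pics/'+fn,im)
    return im,d,p
def cloud(d,p):
    f=240/np.tan(np.radians(p['vertical_fov'])/2)
    v,u=np.mgrid[0:480,0:640]
    P=np.stack([(u-p['cx'])/f*d,-(v-p['cy'])/f*d,-d],-1)
    T=np.array(p['cam_to_world']); W=P@T[:3,:3].T+T[:3,3]; W[d==0]=np.nan
    return W
E
python3 - <<'E'
from h import *
print(state())
for n in ['top','scene']:
    im,d,p=look(n,n+'.png'); print(n,p); np.savez('pics/'+n+'.npz',im=im,W=cloud(d,p))
a=cv2.imread('pics/top.png');b=cv2.imread('pics/scene.png')
E
```

```text
{'clock': 0.0, 'joint_pos': array([-1.24701560e+00,  3.14216935e-01, -4.80626663e-02,  1.21022085e+00,
        2.15596433e-06,  1.57075730e+00]), 'dq': array([-7.45337554e-04,  1.91111643e-03, -7.94169636e-04,  1.07061456e-03,
        6.79912395e-05, -2.26281178e-04]), 'joint_torque': array([ 1.56170932e-03, -5.39592469e+01,  3.39748800e+01,  1.95716426e-02,
        1.59088236e-04, -8.15467843e-06]), 'tcp_pos': array([ 0.19080175, -0.56855403,  0.40384697]), 'tool_rot': array([-3.09884418e+00, -5.06164223e-01,  4.27840685e-04]), 'wrist_force': array([0.17412865, 0.79112574, 0.14359667]), 'ft_torque': array([ 0.05511198, -0.08124141,  0.00859909]), 'grip_force': 0.0, 'opening': 0.08545375995223294}
top {'vertical_fov': 56.695807951278816, 'cx': 317.3445083974076, 'cy': 247.92527620341198, 'cam_to_world': array([[ 0.1174975 ,  0.97294849, -0.19891096,  0.4567145 ],
       [-0.99306164,  0.11414964, -0.02825658,  0.10795703],
       [-0.00478658,  0.20085092,  0.97961013,  0.92369495],
       [ 0.        ,  0.        ,  0.        ,  1.        ]])}
scene {'vertical_fov': 43.18878420926242, 'cx': 321.12288467959957, 'cy': 244.94628118808484, 'cam_to_world': array([[ 0.65045704, -0.63833479,  0.41162402,  1.13721781],
       [ 0.75951035,  0.551662  , -0.34469272, -0.33047708],
       [-0.00704797,  0.53684051,  0.84365431,  1.22647825],
       [ 0.        ,  0.        ,  0.        ,  1.        ]])}
```

View pics/top.png

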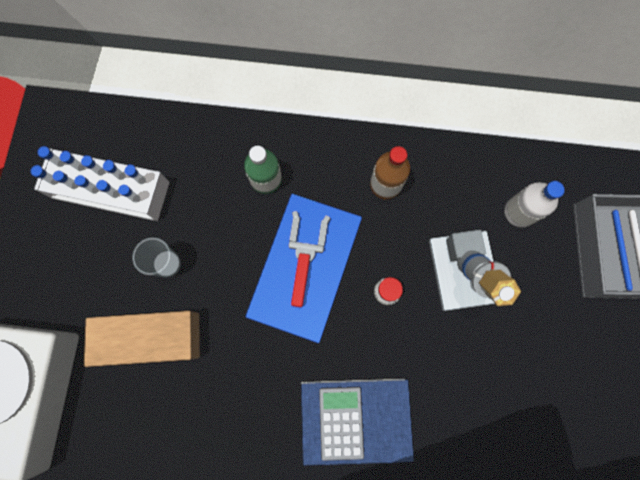

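View pics/scene.png

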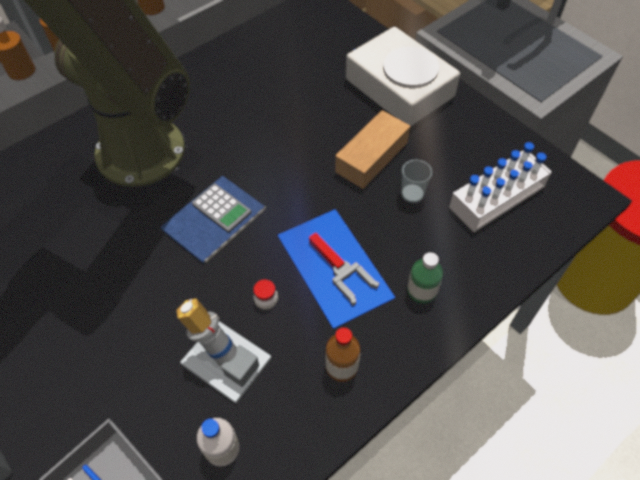

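The top view shows the mat centred near (304,268), wrench handle at (301,280) with its jaw towards (310,225), the nut at (500,290), the jar at (389,291) and the beaker at (155,257). Next I measure them.

```bash
python3 - <<'E'
from h import *
z=np.load('pics/top.npz'); im=z['im'];W=z['W']; hsv=cv2.cvtColor(im,cv2.COLOR_BGR2HSV)
def reg(m,x0,y0,x1,y1):
    k=np.zeros_like(m);k[y0:y1,x0:x1]=m[y0:y1,x0:x1];return k&np.isfinite(W[...,2])
H,S,V=[hsv[...,i].astype(int) for i in range(3)]
red=((H<8)|(H>172))&(S>150)&(V>90)
h=reg(red,270,240,330,320); P=W[h]; P=P[(P[:,2]<.05)]
print('handle',np.median(P,0),(P.min(0)+P.max(0))/2,P.min(0),P.max(0)); 
c=cv2.minAreaRect((P[:,:2]*1000).astype(np.float32));print(c)
mat=reg((H>100)&(H<125)&(S>150)&(V>100),240,190,365,345);P=W[mat];print('mat z',np.median(P[:,2]),cv2.minAreaRect((P[:,:2]*1000).astype(np.float32)))
head=reg((S<60)&(V>80),280,200,335,262);P=W[head];P=P[P[:,2]>.01];print('head',P.min(0),P.max(0),np.median(P[:,2]),cv2.minAreaRect((P[:,:2]*1000).astype(np.float32)))
jar=reg(red,370,270,410,310);print('jar',np.mean(W[jar],0))
nt=reg((H>10)&(H<30)&(S>80)&(V>80),470,260,530,315);P=W[nt];print('nut',len(P),P.mean(0),P.min(0),P.max(0))
print('nuttop px',W[292,507])
hs=W[reg(V>=0,460,240,530,315)];print(hs[:,2].max())
b=W[240:280,130:182].reshape(-1,3);print('beaker',np.nanmin(b,0),np.nanmax(b,0))
for n,(u,v) in dict(amber=(398,155),green=(257,154),white=(555,190),housing=(482,265)).items(): print(n,W[v,u])
E
```

```text
handle [0.56837244 0.1603695  0.02957125] [0.56952125 0.16046621 0.02943854] [0.51640454 0.14867217 0.02490648] [0.62263797 0.17226025 0.0339706 ]
((569.6135864257812, 160.40892028808594), (21.67290687561035, 106.15643310546875), 88.4466781616211)
mat z 0.003453363612232252 ((604.1990356445312, 157.07362365722656), (162.5174560546875, 283.86181640625), 77.57428741455078)
head [0.61372947 0.11705513 0.01013544] [0.71173515 0.19434721 0.0286224 ] 0.01953200171266556 ((662.5802612304688, 156.2042694091797), (77.34346008300781, 97.47993469238281), 89.38102722167969)
jar [ 0.56975053 -0.01939508  0.04978299]
nut 777 [ 0.58167257 -0.18675785  0.16442431] [ 0.5489194  -0.2945479  -0.00243776] [ 0.62680289 -0.1595311   0.19389463]
nuttop px [ 0.56923199 -0.19171774  0.18524152]
0.1938946288689669
beaker [ 0.53292249  0.40973807 -0.00593989] [0.627384   0.53470461 0.09309917]
amber [nan nan nan]
green [0.78229294 0.26476971 0.1386359 ]
white [ 0.77019449 -0.28546857  0.1520485 ]
housing [ 0.61748551 -0.16151864  0.14821509]
```

```bash
cat >> h.py <<'E'
from scipy.optimize import least_squares
def axis(az): return np.array([np.sin(np.pi/6)*np.cos(az),np.sin(np.pi/6)*np.sin(az),np.cos(np.pi/6)])
def fitnut(P,x0):
    def res(q):
        a=axis(q[2]); r=P-np.array([q[0],q[1],.138+q[3]]); s=r@a; rho=np.linalg.norm(r-np.outer(s,a),axis=1)
        side=np.where(s>0,rho-.0235,np.where(s>-.016,rho-.034,rho-.026))
        top=np.abs(s-.05)
        e=np.where((rho<.024),np.minimum(np.abs(side),top),np.abs(side))
        return np.clip(e,0,.012)
    return least_squares(res,x0,loss='soft_l1',f_scale=.003,diff_step=1e-4)
def plan(p,Rt):
    s=state(); R0=R.from_rotvec(s['tool_rot']); d=R0.inv().apply(np.array(p)-s['tcp_pos'])/.5
    w=(R0.inv()*Rt).as_rotvec()/.5
    print('plan',d.round(4),w.round(4)); return d,w
def frame(z,y):
    z=np.array(z)/np.linalg.norm(z); y=np.array(y)-np.dot(y,z)*z; y/=np.linalg.norm(y)
    return R.from_matrix(np.c_[np.cross(y,z),y,z])
E
python3 - <<'E'
from h import *
Ps=[]
for n in ['top','scene']:
    W=np.load(f'pics/{n}.npz')['W'].reshape(-1,3)
    k=(abs(W[:,0]-.6)<.08)&(abs(W[:,1]+.18)<.08)&(W[:,2]>.07)&(W[:,2]<.21);Ps.append(W[k]);print(n,k.sum(),W[k].mean(0))
P=np.vstack(Ps)
for az in [2.6,3.1,3.6,4.1]:
    r=fitnut(P,[.6,-.185,az,0]); print(r.cost*1e4,r.x)
T=np.array(camera_params('wrist')['cam_to_world']);s=state();Rt=R.from_rotvec(s['tool_rot'])
print('cam in tool',Rt.inv().apply(T[:3,3]-s['tcp_pos']),'\n',Rt.inv().as_matrix()@T[:3,:3], camera_params('wrist')['vertical_fov'])
E
```

```text
top 1932 [ 0.59684176 -0.17469378  0.14832131]
scene 1974 [ 0.61176774 -0.18371012  0.1385499 ]
119.27096553925377 [ 5.92012608e-01 -1.84901145e-01  3.40777625e+00  9.46207866e-04]
119.75165918264001 [ 5.91932461e-01 -1.84702508e-01  3.40008666e+00  9.49660868e-04]
119.3118736429536 [ 5.92061064e-01 -1.84933399e-01  3.40959514e+00  9.59069751e-04]
120.58585140245187 [ 5.92430824e-01 -1.84893085e-01  3.40614328e+00  7.27407442e-04]
cam in tool [ 0.07601365 -0.00132896  0.03121562] 
 [[-1.32962251e-03  9.54750265e-01  2.97405723e-01]
 [ 9.99998696e-01  9.96852955e-04  1.27057124e-03]
 [ 9.16608457e-04  2.97407024e-01 -9.54750345e-01]] 71.49822004225021
```

```bash
cat >> h.py <<'E'
SEAT=np.array([.592,-.185,.139]); A=axis(3.405)
def seatframe(A=A):
    x=np.array([0,0,1.])-A*A[2]; x/=np.linalg.norm(x); return x,np.cross(A,x)
def nutpose(s,xang,off=0,A=A,seat=SEAT):
    "grasp at height s on axis, tool x at xang (rad ccw from seat x), grasp shifted off along that direction"
    x,y=seatframe(A); h=np.cos(xang)*x+np.sin(xang)*y
    Rt=R.from_matrix(np.c_[h,np.cross(-A,h),-A]); return seat+A*(s+.155)+h*off,Rt
def path(p,Rt,n,p0=None,R0=None):
    s=state(); P0=s['tcp_pos'] if p0 is None else p0; Ra=R.from_rotvec(s['tool_rot']) if R0 is None else R0
    w=(Ra.inv()*Rt).as_rotvec()
    for i in range(n):
        Rb=Ra*R.from_rotvec(w/n); Pb=P0+(np.array(p)-P0)/(n-i)
        print(i,(Ra.inv().apply(Pb-P0)/.5).round(4),(w/n/.5).round(4)); P0,Ra=Pb,Rb
E
python3 - <<'E'
from h import *
p,Rt=nutpose(.12,np.radians(104.5)); print(p); path(p,Rt,4)
E
```

```text
[ 0.45924259 -0.22080113  0.37715699]
0 [ 0.1826 -0.1221  0.0136] [-0.2418  0.1748 -0.8594]
1 [ 0.2158 -0.0372  0.0215] [-0.2418  0.1748 -0.8594]
2 [0.2098 0.052  0.0413] [-0.2418  0.1748 -0.8594]
3 [0.1657 0.1273 0.069 ] [-0.2418  0.1748 -0.8594]
```

>>> jog_arm([
  [1, 0.1826, -0.1221, 0.0136, -0.2418, 0.1748, -0.8594],
  [1, 0.1826, -0.1221, 0.0136, -0.2418, 0.1748, -0.8594],
  [1, 0.1826, -0.1221, 0.0136, -0.2418, 0.1748, -0.8594],
], force=60)

```text
clock: 0.48
tcp_pos: [0.2592, -0.4791, 0.3973]
tool_rot: [2.817, 1.127, 0.162]
wrist_force: [-0.2, -0.6, 0.2]
opening: 0.0854
grip_force: 0.0
```

>>> jog_arm([
  [1, 0.2158, -0.0372, 0.0215, -0.2418, 0.1748, -0.8594],
  [1, 0.2158, -0.0372, 0.0215, -0.2418, 0.1748, -0.8594],
  [1, 0.2158, -0.0372, 0.0215, -0.2418, 0.1748, -0.8594],
])

```text
clock: 0.85
tcp_pos: [0.3261, -0.3922, 0.3905]
tool_rot: [2.416, 1.646, 0.304]
wrist_force: [-0.8, 0.8, -0.2]
opening: 0.0854
grip_force: 0.0
```

>>> jog_arm([
  [1, 0.2098, 0.052, 0.0413, -0.2418, 0.1748, -0.8594],
  [1, 0.2098, 0.052, 0.0413, -0.2418, 0.1748, -0.8594],
  [1, 0.2098, 0.052, 0.0413, -0.2418, 0.1748, -0.8594],
])

```text
clock: 1.23
tcp_pos: [0.393, -0.3054, 0.3836]
tool_rot: [1.922, 2.061, 0.425]
wrist_force: [-0.2, 0.7, -0.9]
opening: 0.0856
grip_force: 0.0
```

>>> jog_arm([
  [1, 0.1657, 0.1273, 0.069, -0.2418, 0.1748, -0.8594],
  [1, 0.1657, 0.1273, 0.069, -0.2418, 0.1748, -0.8594],
  [1, 0.1657, 0.1273, 0.069, -0.2418, 0.1748, -0.8594],
  [1, 0.1657, 0.1273, 0.069, -0.2418, 0.1748, -0.8594],
  [1, 0.1657, 0.1273, 0.069, -0.2418, 0.1748, -0.8594],
])

```text
clock: 1.85
tcp_pos: [0.4591, -0.2214, 0.3774]
tool_rot: [1.373, 2.355, 0.517]
wrist_force: [-0.2, 0.2, -0.2]
opening: 0.0858
grip_force: 0.0
```

```bash
cat >> h.py <<'E'
def proj(X,p):
    T=np.array(p['cam_to_world']); c=(np.atleast_2d(X)-T[:3,3])@T[:3,:3]; f=240/np.tan(np.radians(p['vertical_fov'])/2)
    return np.c_[p['cx']+f*c[:,0]/-c[:,2], p['cy']-f*c[:,1]/-c[:,2]]
def overlay(im,p,ang,fn,A=A,seat=SEAT):
    x,y=seatframe(A); im=im.copy()
    for s,rad,n in [(.05,.0254,6),(0,.0254,6),(-.002,.034,60)]:
        t=ang+np.pi/6+np.arange(n+1)*2*np.pi/n
        q=proj(seat+A*s+rad*(np.cos(t)[:,None]*x+np.sin(t)[:,None]*y),p)
        cv2.polylines(im,[q.round().astype(np.int32)],True,(0,255,0) if s>0 else (255,0,255),1)
    cv2.imwrite('pics/'+fn,im)
E
python3 - <<'E'
from h import *
p,Rt=nutpose(.12,np.radians(104.5)); s=state(); print(s['clock'],s['tcp_pos']-p,(Rt.inv()*R.from_rotvec(s['tool_rot'])).as_rotvec(),s['joint_pos'])
im,d,c=look('wrist'); W=cloud(d,c); np.savez('pics/w1.npz',im=im,W=W)
P=W.reshape(-1,3);P=P[np.isfinite(P[:,0])]; P=P[(np.linalg.norm(P[:,:2]-[.59,-.187],axis=1)<.06)&(P[:,2]>.08)&(P[:,2]<.2)]
print(len(P)); r=fitnut(P,[.592,-.185,3.4,0]);print(r.cost*1e4/len(P)*3900,r.x)
overlay(im,c,1.3,'w1.png')
E
```

```text
1.85 [-0.00016609 -0.00055596  0.00025521] [ 0.00099462 -0.00154305  0.00118651] [-0.56266493 -0.02001224 -0.57401376  0.6429723   0.37480167  0.5649976 ]
6990
119.47561733294033 [ 5.92180327e-01 -1.85428925e-01  3.32544268e+00  9.28874888e-04]
```

View pics/w1.png

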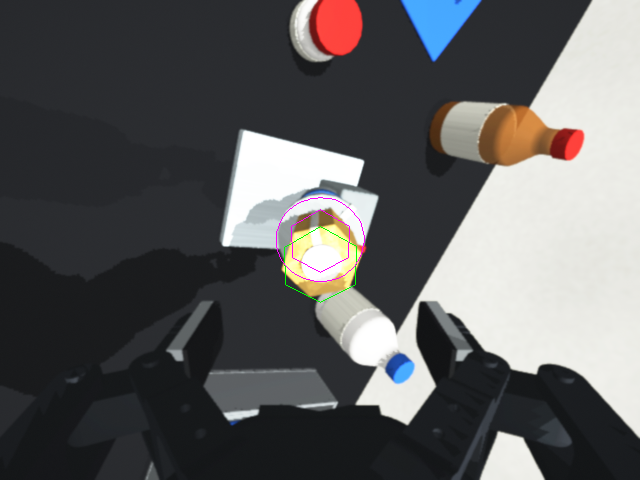

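The nut appears at (320,255), the red tick at (363,250) and the white stripe near (315,235). The guessed hexagon phase is off, so I zoom in with the refined axis.

```bash
python3 - <<'E'
from h import *
z=np.load('pics/w1.npz'); im=z['im'];W=z['W'];c=camera_params('wrist')
# all-clouds joint fit
Ps=[W.reshape(-1,3)]+[np.load(f'pics/{n}.npz')['W'].reshape(-1,3) for n in ('top','scene')]
Q=[]
for P in Ps:
    P=P[np.isfinite(P[:,0])]; P=P[(np.linalg.norm(P[:,:2]-[.59,-.187],axis=1)<.06)&(P[:,2]>.08)&(P[:,2]<.2)]; Q.append(P[np.random.default_rng(0).permutation(len(P))[:1900]])
r=fitnut(np.vstack(Q),[.592,-.185,3.36,0]);print(r.x)
# top face plane
k=(np.abs((W-SEAT)@A-.05)<.0025)&(np.linalg.norm(np.cross(W-SEAT,A),axis=-1)<.021)
P=W[k]; m=P.mean(0); n=np.linalg.svd(P-m,full_matrices=False)[2][2]; n*=np.sign(n[2]); print(k.sum(),n,np.degrees(np.arccos(n[2])),np.arctan2(n[1],n[0])%(2*np.pi),((P-SEAT)@A).mean())
a2=axis(r.x[2]); s2=np.array([r.x[0],r.x[1],.138+r.x[3]])
x,y=seatframe(a2)
big=cv2.resize(im[175:325,240:400],None,fx=5,fy=5,interpolation=cv2.INTER_CUBIC)
def P2(X): return tuple(int(v) for v in ((proj(X,c)[0]-[240,175])*5+2))
for ang in range(0,360,30):
    t=np.radians(ang); h=np.cos(t)*x+np.sin(t)*y
    cv2.line(big,P2(s2+.05*a2+.026*h),P2(s2+.05*a2+.029*h),(0,255,0),2); cv2.putText(big,str(ang),P2(s2+.05*a2+.034*h),0,.5,(0,255,0),1)
cv2.circle(big,P2(s2+.05*a2),3,(0,0,255),-1)
cv2.imwrite('pics/w1z.png',big)
E
```

```text
[ 5.92109617e-01 -1.84930208e-01  3.39768826e+00  7.72302301e-04]
2562 [-0.48105697 -0.14712824  0.86425544] 30.20220486254344 3.438401982313901 0.04938540410352852
```

View pics/w1z.png

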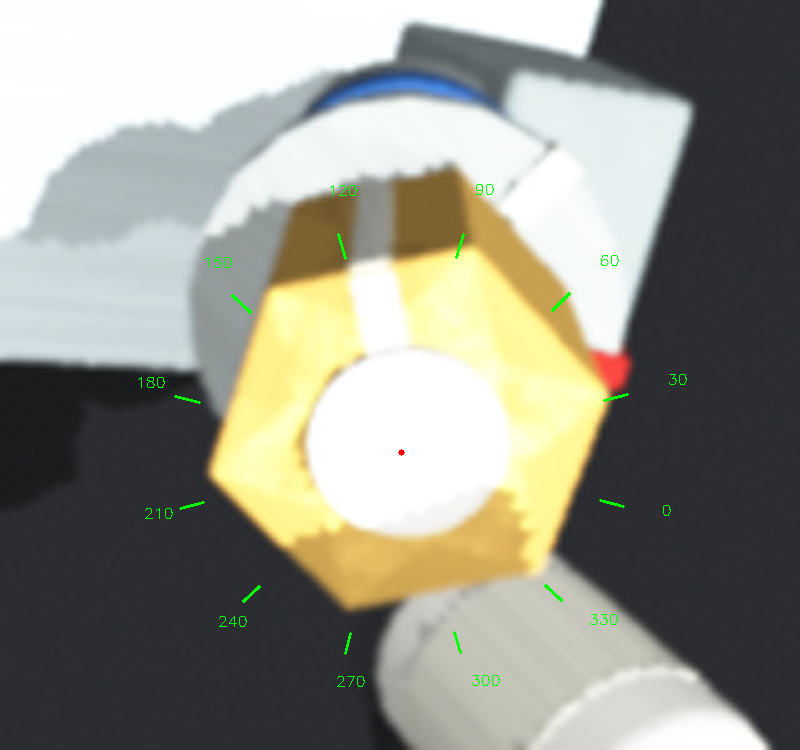

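The zoom shows the hexagon's corners at about (470,247), (268,290), (210,472), (350,608), (545,572) and (608,392), with the stripe on the flat near 120°. I back-project those corners.

```bash
cat >> h.py <<'E'
def ray(px,p,s,A,seat):
    T=np.array(p['cam_to_world']); f=240/np.tan(np.radians(p['vertical_fov'])/2); px=np.atleast_2d(px)
    D=np.c_[(px[:,0]-p['cx'])/f,-(px[:,1]-p['cy'])/f,-np.ones(len(px))]@T[:3,:3].T; o=T[:3,3]
    return o+D*(((seat+A*s-o)@A)/(D@A))[:,None]
E
python3 - <<'E'
from h import *
c=camera_params('wrist')
V=(np.array([(470,247),(268,290),(210,472),(350,608),(545,572),(608,392)])-2)/5.+[240,175]
for az in (3.33,3.40,3.44):
  A=axis(az)
  X=ray(V,c,.05,A,SEAT); m=X.mean(0); x,y=seatframe(A); e=X-m
  print(az,'ctr',m,'seat',m-.05*A,'r',np.linalg.norm(e,axis=1).round(4)); a=np.degrees(np.arctan2(e@y,e@x))%360; print(a.round(1),((a-30)%60).round(1))
  T=ray((np.array([(612,370),(541,190)])-2)/5.+[240,175],c,-.002,A,m-.05*A)-m;print(np.degrees(np.arctan2(T@y,T@x)),np.hypot(T@y,T@x))
E
```

```text
3.33 ctr [ 0.56726021 -0.18860989  0.18231391] seat [ 0.5918178  -0.18392752  0.13901264] r [0.0248 0.0252 0.0254 0.0248 0.0256 0.0253]
[ 90.8 151.  209.5 270.5 331.   30.2] [ 0.8  1.  59.5  0.5  1.   0.2]
[ 5.22281793 63.29028953] [0.03345585 0.02964794]
3.4 ctr [ 0.56722808 -0.18865055  0.18236922] seat [ 0.59139804 -0.18226202  0.13906795] r [0.0251 0.0252 0.0254 0.0251 0.0258 0.0252]
[ 87.6 147.2 206.3 267.2 327.4  27.1] [57.6 57.2 56.3 57.2 57.4 57.1]
[-1.26366694 58.47506808] [0.03337806 0.02816196]
3.44 ctr [ 0.56719361 -0.18866868  0.18242327] seat [ 0.59108875 -0.18131873  0.139122  ] r [0.0252 0.0253 0.0254 0.0253 0.0259 0.0252]
[ 85.7 145.  204.4 265.4 325.3  25.4] [55.7 55.  54.4 55.4 55.3 55.4]
[-5.00066145 55.56848146] [0.03343374 0.02735021]
```

```bash
cat >> h.py <<'E'
A=axis(3.385); SEAT=np.array([.5672,-.1886,.1823])-.05*A
_np=nutpose
def nutpose(s,xang,off=0): return _np(s,xang,off,A,SEAT)
E
python3 - <<'E'
from h import *
s=state()
p1,R1=nutpose(.10,np.radians(88)); path(p1,R1,1)
p2,R2=nutpose(.036,np.radians(88)); path(p2,R2,1,p1,R1)
E
```

```text
0 [0.0109 0.0033 0.0411] [ 0.0012 -0.0162  0.6085]
0 [-0.    -0.     0.128] [0. 0. 0.]
```

>>> jog_arm([
  [1, 0.011, 0.0033, 0.041, 0.001, -0.016, 0.6085],
  [1, 0.011, 0.0033, 0.041, 0.001, -0.016, 0.6085],
  [1, 0.011, 0.0033, 0.041, 0.001, -0.016, 0.6085],
])

```text
clock: 2.28
tcp_pos: [0.4677, -0.2132, 0.3598]
tool_rot: [1.739, 2.15, 0.592]
wrist_force: [-0.2, -0.0, -0.6]
opening: 0.0853
grip_force: 0.0
```

>>> jog_arm([
  [1, 0, 0, 0.06, 0, 0, 0],
  [1, 0, 0, 0.128, 0, 0, 0],
  [1, 0, 0, 0.128, 0, 0, 0],
])

```text
clock: 2.65
tcp_pos: [0.4984, -0.2047, 0.3026]
tool_rot: [1.74, 2.154, 0.591]
wrist_force: [-0.5, 0.5, 0.2]
opening: 0.0855
grip_force: 0.0
```

>>> jog_arm([
  [-1, 0, 0, 0, 0, 0, 0],
  [-1, 0, 0, 0, 0, 0, 0],
  [-1, 0, 0, 0, 0, 0, 0],
  [-1, 0, 0, 0, 0, 0, 0],
  [-1, 0, 0, 0, 0, 0, 0],
  [-1, 0, 0, 0, 0, 0, 0],
], force=40)

```text
clock: 3.4
tcp_pos: [0.4986, -0.2056, 0.3058]
tool_rot: [1.739, 2.149, 0.591]
wrist_force: [-6.6, -1.4, 6.0]
opening: 0.0438
grip_force: 41.3
```

```bash
python3 - <<'E'
from h import *
p2,R2=nutpose(.036,np.radians(88));s=state(); print(s); print(R2.inv().apply(s['tcp_pos']-p2),(R2.inv()*R.from_rotvec(s['tool_rot'])).as_rotvec())
E
```

```text
{'clock': 3.4, 'joint_pos': array([-0.48889701,  0.09039314, -0.64309387,  0.43017389,  0.3407075 ,
        0.94294309]), 'dq': array([ 1.77475436e-03, -7.77986662e-05,  2.95638072e-04,  6.60405026e-04,
       -1.43421050e-04,  1.63172346e-04]), 'joint_torque': array([ 1.87883489e+00, -3.60808146e+01,  3.32526004e+01, -4.96898532e+00,
        1.60634380e+00,  1.28236865e-03]), 'tcp_pos': array([ 0.49857426, -0.20561483,  0.3058452 ]), 'tool_rot': array([1.7390441 , 2.14865291, 0.5913646 ]), 'wrist_force': array([-6.60774395, -1.4363861 ,  6.01752601]), 'ft_torque': array([-0.20362286,  0.99521395,  0.04289465]), 'grip_force': 41.34320159442723, 'opening': 0.0437982480443707}
[ 4.51633551e-05  5.40257274e-04 -1.34506955e-03] [-0.0011316  -0.00100182 -0.00172386]
```

>>> jog_arm([
  [-1, 0, 0, 0, 0, 0, 0.3],
  [-1, 0, 0, 0, 0, 0, 0.6],
  [-1, 0, 0, 0, 0, 0, 0.9],
  [-1, 0, 0, 0, 0, 0, 1.0],
])

```text
clock: 3.9
tcp_pos: [0.499, -0.2057, 0.3061]
tool_rot: [2.289, 1.703, 0.707]
wrist_force: [-4.3, -1.3, 4.8]
opening: 0.0438
grip_force: 40.9
```

>>> jog_arm([
  [-1, 0, 0, 0, 0, 0, 0.3],
  [-1, 0, 0, 0, 0, 0, 0.6],
  [-1, 0, 0, 0, 0, 0, 0.85],
  [-1, 0, 0, 0, 0, 0, 0.95],
  [-1, 0, 0, 0, 0, 0, 0.95],
])

```text
clock: 4.53
tcp_pos: [0.4994, -0.206, 0.3063]
tool_rot: [2.717, 1.159, 0.785]
wrist_force: [-3.6, -2.0, 7.4]
opening: 0.0437
grip_force: 41.5
```

```bash
python3 - <<'E'
from h import *
p2,R2=nutpose(.036,np.radians(30));s=state(); print(s['clock'],s['joint_pos'],s['grip_force'],s['ft_torque'],'tz',R.from_rotvec(s['tool_rot']).inv().apply(s['ft_torque'])); print(R2.inv().apply(s['tcp_pos']-p2),(R2.inv()*R.from_rotvec(s['tool_rot'])).as_rotvec())
E
```

```text
4.525 [-0.48870762  0.09081933 -0.64202137  0.42876462  0.34061026  1.9177224 ] 41.549087427556515 [-0.35495074  0.6752586  -0.23805932] tz [ 0.16209515 -0.77434153  0.11294597]
[ 0.00095367  0.00113875 -0.00137091] [-0.00321985  0.00105391 -0.04008624]
```

>>> jog_arm([
  [-1, 0, 0, 0, 0, 0, 0.06],
  [-1, 0, 0, 0, 0, 0, 0.08],
  [-1, 0, 0, 0, 0, 0, 0.08],
])

```text
clock: 4.9
tcp_pos: [0.4994, -0.206, 0.3063]
tool_rot: [2.747, 1.11, 0.79]
wrist_force: [-3.0, -3.4, 7.4]
opening: 0.0433
grip_force: 41.2
```

```bash
python3 - <<'E'
from h import *
p2,R2=nutpose(.036,np.radians(30));s=state(); print(s['clock'],'tz',R.from_rotvec(s['tool_rot']).inv().apply(s['ft_torque'])); print((R2.inv()*R.from_rotvec(s['tool_rot'])).as_rotvec())
E
```

```text
4.9 tz [ 0.13353875 -0.8367672  -0.25697334]
[-0.00328732  0.00098738 -0.00147388]
```

>>> jog_arm([
  [1, 0, 0, 0, 0, 0, 0],
  [1, 0, 0, 0, 0, 0, 0],
  [1, 0, 0, 0, 0, 0, 0],
  [1, 0, 0, 0, 0, 0, 0],
  [1, 0, 0, -0.08, 0, 0, 0],
  [1, 0, 0, -0.168, 0, 0, 0],
  [1, 0, 0, -0.168, 0, 0, 0],
])

```text
clock: 5.78
tcp_pos: [0.4585, -0.2162, 0.3806]
tool_rot: [2.747, 1.107, 0.792]
wrist_force: [0.4, 0.2, -0.4]
opening: 0.0854
grip_force: 0.0
```

```bash
cat >> h.py <<'E'
def zoom(im,c,fn,r=75):
    u,v=proj(SEAT+.035*A,c)[0].round().astype(int); u0,v0=max(u-r,0),max(v-r,0)
    big=cv2.resize(im[v0:v+r,u0:u+r],None,fx=4,fy=4,interpolation=cv2.INTER_CUBIC); x,y=seatframe(A)
    P2=lambda X: tuple(int(q) for q in ((proj(X,c)[0]-[u0,v0])*4+1.5))
    for s,rad in((.05,.027),(-.002,.034)):
      for ang in range(0,360,30):
        h=np.cos(np.radians(ang))*x+np.sin(np.radians(ang))*y
        cv2.line(big,P2(SEAT+s*A+rad*h),P2(SEAT+s*A+(rad+.004)*h),(0,255,0) if s>0 else (255,0,255),1)
        if s>0: cv2.putText(big,str(ang),P2(SEAT+s*A+.036*h),0,.45,(0,255,0),1)
    cv2.imwrite('pics/'+fn,big); print('zoom',u0,v0,'x4')
E
python3 - <<'E'
from h import *
im,d,c=look('wrist'); zoom(im,c,'w2z.png')
# plan to the wrench: handle centre (0.5695,0.1604), x az -0.03
a=-0.03; wx=np.array([np.cos(a),np.sin(a),0]); Rt=frame([0,0,-1],np.cross([0,0,-1],-wx))
print(Rt.as_matrix().round(3)); p=np.array([.5695,.1604,.13+.155]); print(state()['tcp_pos']); path(p,Rt,5)
E
```

```text
zoom 242 184 x4
[[-1.    0.03  0.  ]
 [ 0.03  1.    0.  ]
 [ 0.    0.   -1.  ]]
[ 0.45836699 -0.21575982  0.37877263]
0 [ 0.1108 -0.0924  0.0721] [ 0.2643  0.0339 -0.9116]
1 [ 0.1367 -0.0246  0.0821] [ 0.2643  0.0339 -0.9116]
2 [0.1297 0.0484 0.0828] [ 0.2643  0.0339 -0.9116]
3 [0.0914 0.1103 0.0741] [ 0.2643  0.0339 -0.9116]
4 [0.0304 0.1475 0.0577] [ 0.2643  0.0339 -0.9116]
```

View pics/w2z.png

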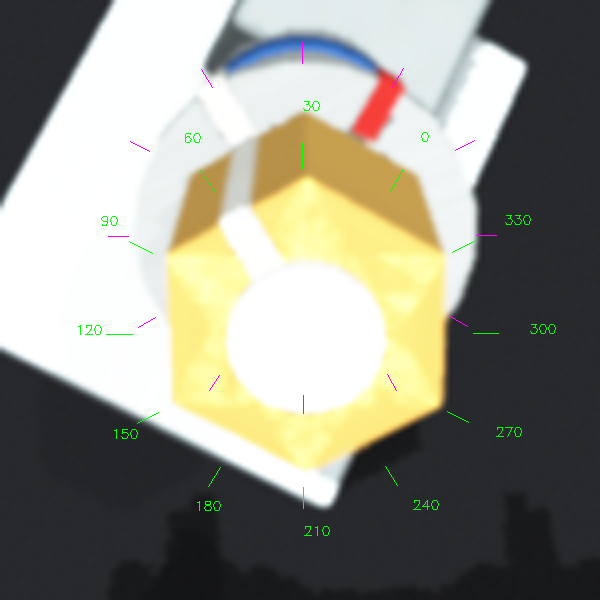

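The overlay matches: the white stripe at (240,215) faces the white tick at 60°, (225,105), so the nut is finger-tight and not past it. On to the wrench.

>>> jog_arm([
  [1, 0.1108, -0.0924, 0.0721, 0.2643, 0.0339, -0.9116],
  [1, 0.1108, -0.0924, 0.0721, 0.2643, 0.0339, -0.9116],
  [1, 0.1108, -0.0924, 0.0721, 0.2643, 0.0339, -0.9116],
])

```text
clock: 6.2
tcp_pos: [0.4802, -0.1382, 0.3564]
tool_rot: [2.43, 1.767, 0.691]
wrist_force: [0.2, -0.7, -0.3]
opening: 0.0855
grip_force: 0.0
```

>>> jog_arm([
  [1, 0.1367, -0.0246, 0.0821, 0.2643, 0.0339, -0.9116],
  [1, 0.1367, -0.0246, 0.0821, 0.2643, 0.0339, -0.9116],
  [1, 0.1367, -0.0246, 0.0821, 0.2643, 0.0339, -0.9116],
])

```text
clock: 6.58
tcp_pos: [0.5023, -0.0629, 0.3377]
tool_rot: [1.971, 2.322, 0.558]
wrist_force: [0.7, 0.6, -0.0]
opening: 0.0854
grip_force: 0.0
```

>>> jog_arm([
  [1, 0.1297, 0.0484, 0.0828, 0.2643, 0.0339, -0.9116],
  [1, 0.1297, 0.0484, 0.0828, 0.2643, 0.0339, -0.9116],
  [1, 0.1297, 0.0484, 0.0828, 0.2643, 0.0339, -0.9116],
])

```text
clock: 6.95
tcp_pos: [0.5244, 0.0124, 0.3189]
tool_rot: [1.398, 2.753, 0.392]
wrist_force: [1.0, -0.2, -0.7]
opening: 0.0855
grip_force: 0.0
```

>>> jog_arm([
  [1, 0.0914, 0.1103, 0.0741, 0.2643, 0.0339, -0.9116],
  [1, 0.0914, 0.1103, 0.0741, 0.2643, 0.0339, -0.9116],
  [1, 0.0914, 0.1103, 0.0741, 0.2643, 0.0339, -0.9116],
])

```text
clock: 7.32
tcp_pos: [0.5464, 0.0877, 0.3]
tool_rot: [0.741, 3.034, 0.203]
wrist_force: [-0.9, -0.2, 1.0]
opening: 0.0854
grip_force: 0.0
```

>>> jog_arm([
  [1, 0.0304, 0.1475, 0.0577, 0.2643, 0.0339, -0.9116],
  [1, 0.0304, 0.1475, 0.0577, 0.2643, 0.0339, -0.9116],
  [1, 0.0304, 0.1475, 0.0577, 0.2643, 0.0339, -0.9116],
  [1, 0.0304, 0.1475, 0.0577, 0.2643, 0.0339, -0.9116],
  [1, 0.0304, 0.1475, 0.0577, 0.2643, 0.0339, -0.9116],
])

```text
clock: 7.95
tcp_pos: [0.5685, 0.161, 0.2829]
tool_rot: [-0.048, -3.137, -0.003]
wrist_force: [-0.8, -0.2, 0.2]
opening: 0.0855
grip_force: 0.0
```

```bash
python3 - <<'E'
from h import *
s=state(); print(s['clock'],s['tcp_pos'],s['joint_pos'],R.from_rotvec(s['tool_rot']).as_matrix().round(4))
im,d,c=look('wrist','w3.png'); W=cloud(d,c); hsv=cv2.cvtColor(im,cv2.COLOR_BGR2HSV); H,S,V=[hsv[...,i].astype(int) for i in range(3)]
k=((H<8)|(H>172))&(S>140)&(V>80)&(abs(W[...,0]-.57)<.08)&(abs(W[...,1]-.16)<.03)&(W[...,2]>.024)
P=W[k];print('handle',len(P),np.median(P[:,2]),cv2.minAreaRect((P[:,:2]*1000).astype(np.float32)))
k=(S<70)&(V>60)&(abs(W[...,0]-.66)<.07)&(abs(W[...,1]-.16)<.05)&(W[...,2]>.014)&(W[...,2]<.03)
P=W[k];print('head',len(P),np.median(P[:,2]) if len(P) else 0, cv2.minAreaRect((P[:,:2]*1000).astype(np.float32)))
E
```

```text
7.95 [0.56847444 0.16102323 0.28293422] [ 0.27532476  0.37233421 -0.25170998  0.94993189  0.00262501  0.3061482 ] [[-0.9995  0.0308 -0.0038]
 [ 0.0308  0.9995  0.0017]
 [ 0.0038  0.0015 -1.    ]]
handle 4513 0.029486691236184775 ((568.2945556640625, 162.75823974609375), (23.234264373779297, 106.88381958007812), 88.50101470947266)
head 4077 0.01950119420393509 ((661.5390014648438, 160.35971069335938), (79.37342071533203, 97.9720230102539), 88.23661041259766)
```

View pics/w3.png

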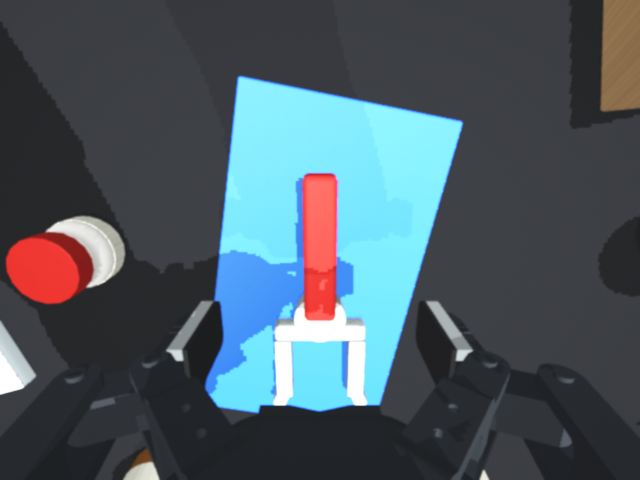

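The wrench lies with its handle at (320,245) and its jaw at (320,360), aligned with the fingers. Descend and grasp.

>>> jog_arm([
  [1, 0, 0.002, 0.1, 0, 0, 0],
  [1, 0, 0.002, 0.17, 0, 0, 0],
  [1, 0, 0.002, 0.204, 0, 0, 0],
  [1, 0, 0.002, 0.204, 0, 0, 0],
])

```text
clock: 8.5
tcp_pos: [0.568, 0.1618, 0.1811]
tool_rot: [-0.047, -3.137, -0.002]
wrist_force: [0.7, -0.1, -0.1]
opening: 0.0855
grip_force: 0.0
```

>>> jog_arm([
  [-1, 0, 0, 0, 0, 0, 0],
  [-1, 0, 0, 0, 0, 0, 0],
  [-1, 0, 0, 0, 0, 0, 0],
  [-1, 0, 0, 0, 0, 0, 0],
  [-1, 0, 0, 0, 0, 0, 0],
  [-1, 0, 0, 0, 0, 0, 0],
  [-1, 0, 0, 0, 0, 0, 0],
], force=110)

```text
clock: 9.38
tcp_pos: [0.5689, 0.1623, 0.183]
tool_rot: [-0.046, -3.14, -0.003]
wrist_force: [-1.3, -0.7, 6.2]
opening: 0.0219
grip_force: 108.9
```

```bash
python3 - <<'E'
from h import *
s=state(); R0=R.from_rotvec(s['tool_rot']); p0=s['tcp_pos']+[0,0,.14]
p1,R1=nutpose(.05,np.pi/2,.25); print(p0,p1); path(p1,R1,4,p0,R0)
p2,R2=nutpose(.045,np.pi/2,.185); path(p2,R2,1,p1,R1)
E
```

```text
[0.56891517 0.1622924  0.32300629] [0.43173178 0.03535225 0.31653394]
0 [ 0.0667 -0.0655  0.0032] [-0.2234 -0.1707  0.633 ]
1 [ 0.0427 -0.0826 -0.0099] [-0.2234 -0.1707  0.633 ]
2 [ 0.0138 -0.0898 -0.022 ] [-0.2234 -0.1707  0.633 ]
3 [-0.0167 -0.0863 -0.0318] [-0.2234 -0.1707  0.633 ]
0 [-0.13  0.    0.01] [0. 0. 0.]
```

>>> jog_arm([
  [-1, 0, 0, -0.03, 0, 0, 0],
  [-1, 0, 0, -0.1, 0, 0, 0],
  [-1, 0, 0, -0.2, 0, 0, 0],
  [-1, 0, 0, -0.28, 0, 0, 0],
  [-1, 0, 0, -0.28, 0, 0, 0],
])

```text
clock: 10.0
tcp_pos: [0.5702, 0.1625, 0.326]
tool_rot: [0.046, 3.137, 0.006]
wrist_force: [0.0, 0.2, -3.5]
opening: 0.0216
grip_force: 108.3
```

>>> jog_arm([
  [-1, 0.033, -0.033, 0.0016, -0.11, -0.085, 0.316],
  [-1, 0.0667, -0.0655, 0.0032, -0.2234, -0.1707, 0.633],
  [-1, 0.0667, -0.0655, 0.0032, -0.2234, -0.1707, 0.633],
])

```text
clock: 10.38
tcp_pos: [0.532, 0.129, 0.3184]
tool_rot: [0.528, 3.011, 0.167]
wrist_force: [-0.3, -0.1, -3.3]
opening: 0.0215
grip_force: 108.5
```

>>> jog_arm([
  [-1, 0.0213, -0.0413, -0.005, -0.11, -0.085, 0.316],
  [-1, 0.0427, -0.0826, -0.0099, -0.2234, -0.1707, 0.633],
  [-1, 0.0427, -0.0826, -0.0099, -0.2234, -0.1707, 0.633],
])

```text
clock: 10.75
tcp_pos: [0.4988, 0.098, 0.3176]
tool_rot: [0.966, 2.797, 0.321]
wrist_force: [0.1, -0.2, -3.4]
opening: 0.0215
grip_force: 108.8
```

>>> jog_arm([
  [-1, 0.007, -0.045, -0.011, -0.11, -0.085, 0.316],
  [-1, 0.0138, -0.0898, -0.022, -0.2234, -0.1707, 0.633],
  [-1, 0.0138, -0.0898, -0.022, -0.2234, -0.1707, 0.633],
])

```text
clock: 11.12
tcp_pos: [0.4653, 0.0667, 0.3165]
tool_rot: [1.358, 2.517, 0.459]
wrist_force: [0.0, 0.4, -2.9]
opening: 0.0218
grip_force: 109.0
```

>>> jog_arm([
  [-1, -0.008, -0.043, -0.016, -0.11, -0.085, 0.316],
  [-1, -0.0167, -0.0863, -0.0318, -0.2234, -0.1707, 0.633],
  [-1, -0.0167, -0.0863, -0.0318, -0.2234, -0.1707, 0.633],
  [-1, -0.0167, -0.0863, -0.0318, -0.2234, -0.1707, 0.633],
  [-1, -0.0167, -0.0863, -0.0318, -0.2234, -0.1707, 0.633],
])

```text
clock: 11.75
tcp_pos: [0.4331, 0.0356, 0.3162]
tool_rot: [1.698, 2.178, 0.582]
wrist_force: [-0.4, -0.2, -3.0]
opening: 0.022
grip_force: 109.1
```

```bash
python3 - <<'E'
from h import *
s=state(); print(s['clock'],s['tcp_pos'],s['joint_pos'],s['wrist_force']); p2,R2=nutpose(.045,np.pi/2,.185); path(p2,R2,1)
im,d,c=look('wrist','w4.png'); W=cloud(d,c); np.savez('pics/w4.npz',im=im,W=W)
x,y=seatframe(A); L=W-SEAT; L=np.stack([L@x,L@y,L@A],-1)
hsv=cv2.cvtColor(im,cv2.COLOR_BGR2HSV); H,S,V=[hsv[...,i].astype(int) for i in range(3)]
k=(S<70)&(V>60)&(abs(L[...,0])<.06)&(L[...,1]>.06)&(L[...,1]<.2)&(L[...,2]>.015)&(L[...,2]<.07)
P=L[k];print(len(P)); print('fork',np.percentile(P,[1,50,99],axis=0).round(4) if len(P) else '')
k=((H<8)|(H>172))&(S>140)&(V>80)&(abs(L[...,0])<.05)&(L[...,1]>.15)&(L[...,1]<.35)&(L[...,2]>.01)
P=L[k];print('handle',len(P),np.percentile(P,[1,50,99],axis=0).round(4))
E
```

```text
11.75 [0.43314593 0.03562056 0.31615079] [ 0.04620945 -0.17840042 -0.88467064  0.35104523  0.09904581  1.39656405] [-0.3942541  -0.16899471 -3.02436108]
0 [-0.1298 -0.0024  0.0077] [-0.003  -0.0024  0.0055]
17
fork [[-0.0186  0.1978  0.0248]
 [ 0.0185  0.1993  0.0274]
 [ 0.0191  0.1998  0.0356]]
handle 11753 [[-1.100e-02  2.109e-01  3.920e-02]
 [ 3.000e-04  2.662e-01  5.060e-02]
 [ 1.170e-02  3.045e-01  5.210e-02]]
```

View pics/w4.png

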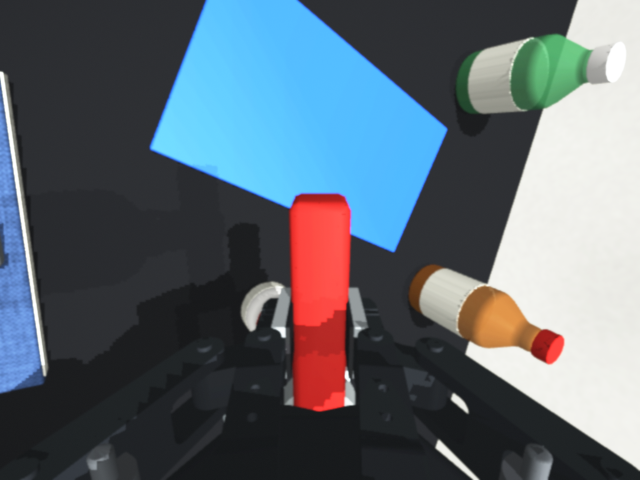

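The wrist view shows the handle at (320,300), held straight between the pads, but the jaw is hidden. I check the tilt from depth and then move in.

```bash
python3 - <<'E'
from h import *
z=np.load('pics/w4.npz'); im,W=z['im'],z['W']
x,y=seatframe(A); L=W-SEAT; L=np.stack([L@x,L@y,L@A],-1)
hsv=cv2.cvtColor(im,cv2.COLOR_BGR2HSV); H,S,V=[hsv[...,i].astype(int) for i in range(3)]
k=((H<8)|(H>172))&(S>140)&(V>80)&(abs(L[...,0])<.05)&(L[...,1]>.15)&(L[...,1]<.35)&(L[...,2]>.046)
P=L[k]; B=np.c_[P[:,1]-.25,P[:,0],np.ones(len(P))]; print('s slope y,x,const',np.linalg.lstsq(B,P[:,2],rcond=None)[0])
r=cv2.minAreaRect((P[:,:2]*1000).astype(np.float32));print(r)
E
```

```text
s slope y,x,const [-0.00276618  0.00756618  0.05069405]
((0.5034151077270508, 256.3879699707031), (96.59971618652344, 24.05748748779297), 89.86058044433594)
```

>>> jog_arm([
  [-1, -0.05, -0.0024, 0.0077, -0.003, -0.0024, 0.0055],
  [-1, -0.1, -0.0024, 0.0077, -0.003, -0.0024, 0.0055],
  [-1, -0.13, -0.0024, 0.0077, -0.003, -0.0024, 0.0055],
  [-1, -0.13, -0.0024, 0.0077, -0.003, -0.0024, 0.0055],
])

```text
clock: 12.3
tcp_pos: [0.4491, -0.0285, 0.3117]
tool_rot: [1.704, 2.171, 0.582]
wrist_force: [-0.9, 0.1, -3.5]
opening: 0.0214
grip_force: 109.2
```

```bash
cat >> h.py <<'E'
def where():
    s=state(); x,y=seatframe(A); R0=R.from_rotvec(s['tool_rot']); l=s['tcp_pos']-SEAT-.155*A; X=R0.apply([1,0,0]); Z=R0.apply([0,0,1])
    print('t',s['clock'],'grasp x,y,s mm',(1000*np.array([l@x,l@y,l@A])).round(1),'xang',np.degrees(np.arctan2(X@y,X@x)).round(2),'tilt',(Z@x).round(4),(Z@y).round(4),'F tool',R0.inv().apply(s['wrist_force']).round(1),'T',R0.inv().apply(s['ft_torque']).round(2),'grip',round(s['grip_force']))
E
python3 - <<'E'
from h import *
where()
x,y=seatframe(A)
for n in ('top','scene'):
    im,d,c=look(n); W=cloud(d,c); L=W-SEAT; L=np.stack([L@x,L@y,L@A],-1)
    hsv=cv2.cvtColor(im,cv2.COLOR_BGR2HSV); H,S,V=[hsv[...,i].astype(int) for i in range(3)]
    k=(abs(L[...,0])<.06)&(L[...,1]>.028)&(L[...,1]<.12)&(L[...,2]>.015)&(L[...,2]<.06)
    P=L[k]; print(n,len(P),np.percentile(P,[2,50,98],axis=0).round(4) if len(P) else '')
    if n=='top':
        u,v=proj(SEAT+.04*y,c)[0].astype(int); cv2.imwrite('pics/t5.png',cv2.resize(im[v-55:v+55,u-70:u+70],None,fx=5,fy=5,interpolation=cv2.INTER_CUBIC)); print(u,v)
E
```

```text
t 12.3 grasp x,y,s mm [ -1.1 183.9  45.1] xang 89.81 tilt -0.0002 -0.0015 F tool [ 0.3 -2.5  2.6] T [0.81 0.13 0.11] grip 109
top 1185 [[-0.0368  0.0417  0.0222]
 [ 0.0065  0.0881  0.0358]
 [ 0.0361  0.1182  0.0387]]
469 284
scene 844 [[-0.0372  0.0399  0.0234]
 [ 0.0071  0.0817  0.0362]
 [ 0.0376  0.1176  0.0409]]
```

View pics/t5.png

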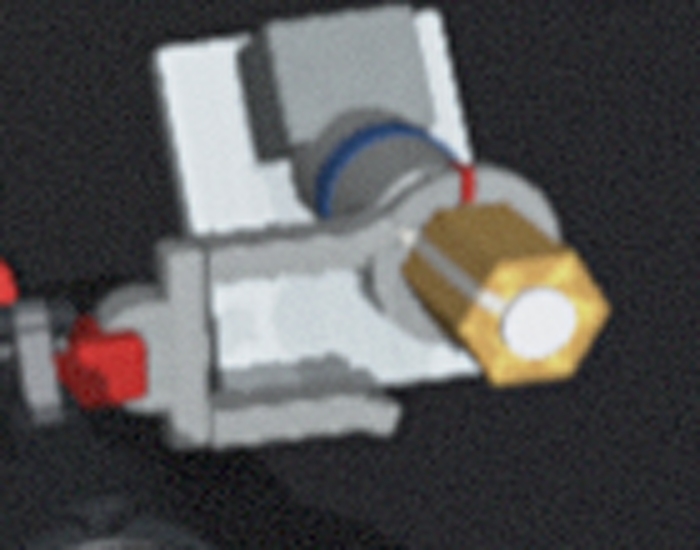

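The fork is centred on the nut's axis (±37 mm either side), with tips 41 mm out, at the right height. Slide it on.

>>> jog_arm([
  [-1, -0.03, 0.001, 0, 0, 0, 0],
  [-1, -0.055, 0.001, 0, 0, 0, 0],
  [-1, -0.075, 0.001, 0, 0, 0, 0],
  [-1, -0.095, 0.001, 0, 0, 0, 0],
  [-1, -0.115, 0.001, 0, 0, 0, 0],
  [-1, -0.135, 0.001, 0, 0, 0, 0],
  [-1, -0.15, 0.001, 0, 0, 0, 0],
  [-1, -0.154, 0.001, 0, 0, 0, 0],
  [-1, -0.154, 0.001, 0, 0, 0, 0],
])

```text
clock: 13.52
tcp_pos: [0.467, -0.1009, 0.3115]
tool_rot: [1.702, 2.177, 0.592]
wrist_force: [2.0, 10.2, -3.0]
opening: 0.022
grip_force: 109.0
```

```bash
python3 - <<'E'
from h import *
where()
x,y=seatframe(A)
im,d,c=look('top'); W=cloud(d,c); L=W-SEAT; L=np.stack([L@x,L@y,L@A],-1)
u,v=proj(SEAT+.03*y,c)[0].astype(int); cv2.imwrite('pics/t6.png',cv2.resize(im[v-50:v+50,u-60:u+60],None,fx=5,fy=5,interpolation=cv2.INTER_CUBIC))
E
```

```text
t 13.525 grasp x,y,s mm [ -1.3 109.3  45. ] xang 89.93 tilt 0.002 0.007 F tool [9.4 2.3 4.9] T [ 0.14  2.43 -0.2 ] grip 109
```

View pics/t6.png

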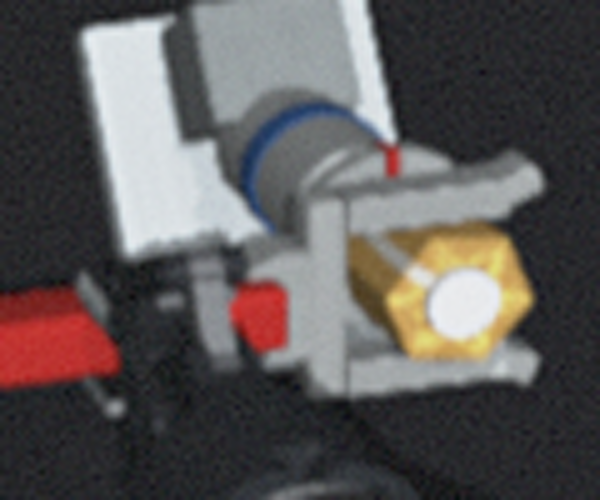

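The jaw is on the nut: fork arms at about y=190 and y=370 in the crop, straddling it. Ease back 2 mm and swing the first 0.5 rad about the axis.

>>> jog_arm([
  [-1, 0.004, 0, 0, 0, 0, 0],
  [-1, 0.0029, 0.0218, 0, 0, 0, 0.2],
  [-1, -0.0003, 0.0433, 0, 0, 0, 0.4],
  [-1, -0.0057, 0.0644, 0, 0, 0, 0.6],
  [-1, -0.0132, 0.0849, 0, 0, 0, 0.8],
  [-1, -0.0227, 0.1045, 0, 0, 0, 1.0],
  [-1, -0.0227, 0.1045, 0, 0, 0, 1.0],
])

```text
clock: 14.45
tcp_pos: [0.5145, -0.1032, 0.3385]
tool_rot: [2.256, 1.737, 0.7]
wrist_force: [2.0, 1.5, -1.4]
opening: 0.0215
grip_force: 109.4
```

```bash
python3 - <<'E'
from h import *
where(); print(state()['joint_pos'])
x,y=seatframe(A)
im,d,c=look('top')
u,v=proj(SEAT+.03*A,c)[0].astype(int); cv2.imwrite('pics/t7.png',cv2.resize(im[v-50:v+50,u-60:u+60],None,fx=5,fy=5,interpolation=cv2.INTER_CUBIC))
E
```

```text
t 14.45 grasp x,y,s mm [51.7 95.6 45.5] xang 61.28 tilt 0.0015 -0.0009 F tool [1.5 0.7 2.4] T [ 0.12  0.08 -0.35] grip 109
[-2.71883266e-01  1.26283398e-03 -6.62129988e-01  4.40030962e-01
  2.48823890e-01  1.61649298e+00]
```

View pics/t7.png

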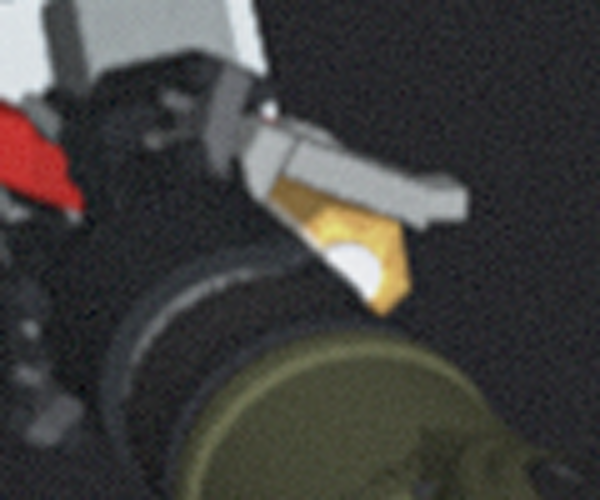

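Picture budget is used, so from here I rely on numbers. Swing the remaining 0.64 rad, which includes the jaw play.

>>> jog_arm([
  [-1, -0.0007, 0.0174, 0, 0, 0, 0.16],
  [-1, -0.0028, 0.0346, 0, 0, 0, 0.32],
  [-1, -0.0062, 0.0517, 0, 0, 0, 0.48],
  [-1, -0.011, 0.0684, 0, 0, 0, 0.64],
  [-1, -0.011, 0.0684, 0, 0, 0, 0.64],
])

```text
clock: 15.12
tcp_pos: [0.5425, -0.118, 0.3524]
tool_rot: [2.56, 1.389, 0.759]
wrist_force: [5.0, 1.3, 0.2]
opening: 0.0217
grip_force: 109.4
```

>>> jog_arm([
  [-1, -0.0007, 0.0174, 0, 0, 0, 0.16],
  [-1, -0.0028, 0.0346, 0, 0, 0, 0.32],
  [-1, -0.0062, 0.0517, 0, 0, 0, 0.48],
  [-1, -0.011, 0.0684, 0, 0, 0, 0.64],
  [-1, -0.011, 0.0684, 0, 0, 0, 0.64],
])

```text
clock: 15.75
tcp_pos: [0.5658, -0.1419, 0.3624]
tool_rot: [2.817, 0.988, 0.802]
wrist_force: [5.9, 1.9, 0.7]
opening: 0.0216
grip_force: 109.4
```

```bash
cat >> h.py <<'E'
def polar(im,c,n=720):
    "whiteness of the nut's top face round a ring -> stripe angle (deg)"
    x,y=seatframe(A); t=np.arange(n)*2*np.pi/n; acc=[]
    for r in (.0165,.018,.0195):
        q=proj(SEAT+.05*A+r*(np.cos(t)[:,None]*x+np.sin(t)[:,None]*y),c).astype(np.float32)
        v=cv2.remap(cv2.cvtColor(im,cv2.COLOR_BGR2HSV),q[None,:,0],q[None,:,1],cv2.INTER_LINEAR)[0].astype(float); acc.append(v)
    return np.degrees(t),np.mean(acc,0)
E
python3 - <<'E'
from h import *
where()
x,y=seatframe(A)
for n in ('scene','top'):
    im,d,c=look(n); t,v=polar(im,c)
    print(n,[(int(a),int(h),int(s),int(w)) for a,(h,s,w) in zip(t[::30],v[::30])])
E
```

```text
t 15.75 grasp x,y,s mm [98.7 45.7 46. ] xang 24.71 tilt 0.0036 -0.0013 F tool [5.4 2.  2.5] T [-0.14  0.66 -0.38] grip 109
scene [(0, 16, 53, 129), (14, 18, 139, 127), (29, 18, 158, 113), (45, 20, 127, 74), (59, 36, 55, 56), (75, 67, 49, 63), (90, 17, 90, 102), (105, 18, 115, 162), (119, 18, 106, 174), (135, 17, 92, 172), (150, 18, 96, 183), (165, 20, 100, 185), (180, 17, 72, 151), (194, 15, 56, 136), (210, 16, 69, 137), (225, 16, 99, 136), (239, 17, 126, 134), (255, 17, 140, 132), (270, 18, 141, 133), (285, 17, 135, 130), (300, 17, 127, 128), (315, 17, 127, 131), (330, 17, 131, 133), (345, 17, 86, 126)]
top [(0, 118, 26, 37), (14, 71, 13, 47), (29, 105, 31, 55), (45, 109, 43, 39), (59, 18, 124, 91), (75, 18, 131, 125), (90, 21, 130, 212), (105, 19, 137, 188), (119, 19, 128, 173), (135, 19, 135, 178), (150, 23, 125, 217), (165, 21, 132, 192), (180, 19, 136, 126), (194, 19, 130, 125), (210, 19, 134, 109), (225, 88, 78, 29), (239, 103, 37, 49), (255, 71, 32, 50), (270, 53, 32, 49), (285, 113, 23, 47), (300, 112, 32, 48), (315, 92, 26, 33), (330, 58, 22, 38), (345, 102, 25, 37)]
```

>>> jog_arm([
  [-1, -0.0002, -0.0065, 0, 0, 0, -0.06],
  [-1, -0.0004, -0.0142, 0, 0, 0, -0.13],
  [-1, -0.0004, -0.0142, 0, 0, 0, -0.13],
])

```text
clock: 16.23
tcp_pos: [0.5605, -0.1366, 0.3597]
tool_rot: [2.771, 1.071, 0.789]
wrist_force: [3.8, -2.9, -1.6]
opening: 0.0217
grip_force: 109.5
```

```bash
python3 - <<'E'
from h import *
where()
im,d,c=look('scene'); t,v=polar(im,c)
print([(int((a+180)%360-180),int(s)) for a,(h,s,w) in zip(t[::8],v[::8]) if a>320 or a<40])
E
```

```text
t 16.225 grasp x,y,s mm [94.  52.1 45.6] xang 28.35 tilt -0.0002 -0.0032 F tool [-0.2  4.1  2.9] T [-0.7  -0.46 -0.62] grip 110
[(0, 52), (4, 70), (8, 94), (12, 120), (16, 139), (20, 151), (24, 157), (28, 160), (32, 158), (36, 154), (-36, 131), (-32, 136), (-28, 129), (-24, 119), (-20, 108), (-16, 87), (-12, 62), (-8, 48), (-4, 43)]
```

The stripe stays at about −4° (gland ≈ 1.1 rad). Shift 1.2 mm to relieve the side load, then slide off.

>>> jog_arm([
  [-1, 0, 0.0024, 0, 0, 0, 0],
  [-1, 0.015, 0.0024, 0, 0, 0, 0],
  [-1, 0.035, 0.0024, 0, 0, 0, 0],
  [-1, 0.055, 0.0024, 0, 0, 0, 0],
  [-1, 0.08, 0.0024, 0, 0, 0, 0],
  [-1, 0.11, 0.0024, 0, 0, 0, 0],
  [-1, 0.16, 0.0024, 0, 0, 0, 0],
  [-1, 0.18, 0.0024, 0, 0, 0, 0],
  [-1, 0.18, 0.0024, 0, 0, 0, 0],
])

```text
clock: 17.4
tcp_pos: [0.6182, -0.0784, 0.3998]
tool_rot: [2.773, 1.072, 0.791]
wrist_force: [-1.0, -0.7, -2.7]
opening: 0.0218
grip_force: 109.2
```

```bash
python3 - <<'E'
from h import *
where(); print(state()['joint_pos'])
im,d,c=look('scene'); t,v=polar(im,c)
print([(int((a+180)%360-180),int(s)) for a,(h,s,w) in zip(t[::8],v[::8]) if a>320 or a<40])
s=state(); p0,R0=s['tcp_pos'],R.from_rotvec(s['tool_rot'])
a=-0.03; wx=np.array([np.cos(a),np.sin(a),0]); Rt=frame([0,0,-1],np.cross([0,0,-1],-wx))
p=np.array([.5595,.160,.27]); print(p0); path(p,Rt,5)
E
```

```text
t 17.4 grasp x,y,s mm [174.6  94.6  45.3] xang 28.31 tilt 0.0002 -0.0003 F tool [-2.3 -0.7  1.8] T [ 0.34 -0.66  0.  ] grip 109
[-0.17784785  0.12704638 -0.37865189  0.57991946  0.20570819  2.27739116]
[(0, 52), (4, 72), (8, 98), (12, 128), (16, 144), (20, 151), (24, 154), (28, 152), (32, 153), (36, 154), (-36, 129), (-32, 129), (-28, 128), (-24, 124), (-20, 110), (-16, 89), (-12, 66), (-8, 48), (-4, 42)]
[ 0.61762422 -0.07886979  0.39912083]
0 [ 0.0242 -0.0986  0.0449] [ 0.2646  0.0294 -0.9233]
1 [ 0.0634 -0.0711  0.0571] [ 0.2646  0.0294 -0.9233]
2 [ 0.0858 -0.0278  0.0648] [ 0.2646  0.0294 -0.9233]
3 [0.0863 0.0216 0.0666] [ 0.2646  0.0294 -0.9233]
4 [0.0648 0.0658 0.0618] [ 0.2646  0.0294 -0.9233]
```

>>> jog_arm([
  [-1, 0, 0, -0.05, 0, 0, 0],
  [-1, 0, 0, -0.08, 0, 0, 0],
  [-1, 0, 0, -0.08, 0, 0, 0],
])

```text
clock: 17.82
tcp_pos: [0.5983, -0.0845, 0.4356]
tool_rot: [2.772, 1.068, 0.793]
wrist_force: [1.3, 0.8, -3.0]
opening: 0.0217
grip_force: 109.3
```

```bash
python3 - <<'E'
from h import *
a=-0.03; wx=np.array([np.cos(a),np.sin(a),0]); Rt=frame([0,0,-1],np.cross([0,0,-1],-wx))
p=np.array([.558,.160,.27]); path(p,Rt,5)
E
```

```text
0 [ 0.0236 -0.0996  0.061 ] [ 0.2662  0.0304 -0.9234]
1 [ 0.0625 -0.0703  0.0732] [ 0.2662  0.0304 -0.9234]
2 [ 0.0838 -0.0254  0.0809] [ 0.2662  0.0304 -0.9234]
3 [0.0827 0.0249 0.0822] [ 0.2662  0.0304 -0.9234]
4 [0.0593 0.0691 0.0769] [ 0.2662  0.0304 -0.9234]
```

>>> jog_arm([
  [-1, 0.008, -0.033, 0.02, 0.089, 0.01, -0.308],
  [-1, 0.016, -0.066, 0.041, 0.177, 0.02, -0.616],
  [-1, 0.0236, -0.0996, 0.061, 0.2662, 0.0304, -0.9234],
  [-1, 0.0236, -0.0996, 0.061, 0.2662, 0.0304, -0.9234],
])

```text
clock: 18.32
tcp_pos: [0.5898, -0.0345, 0.3991]
tool_rot: [2.46, 1.732, 0.693]
wrist_force: [-0.6, -1.3, -3.2]
opening: 0.0217
grip_force: 109.1
```

>>> jog_arm([
  [-1, 0.021, -0.023, 0.0244, 0.089, 0.01, -0.308],
  [-1, 0.042, -0.047, 0.049, 0.177, 0.02, -0.616],
  [-1, 0.0625, -0.0703, 0.0732, 0.2662, 0.0304, -0.9234],
  [-1, 0.0625, -0.0703, 0.0732, 0.2662, 0.0304, -0.9234],
])

```text
clock: 18.82
tcp_pos: [0.5821, 0.0141, 0.3671]
tool_rot: [2.002, 2.296, 0.562]
wrist_force: [0.3, -0.5, -3.0]
opening: 0.0215
grip_force: 109.1
```

>>> jog_arm([
  [-1, 0.028, -0.0085, 0.027, 0.089, 0.01, -0.308],
  [-1, 0.056, -0.017, 0.054, 0.177, 0.02, -0.616],
  [-1, 0.0838, -0.0254, 0.0809, 0.2662, 0.0304, -0.9234],
  [-1, 0.0838, -0.0254, 0.0809, 0.2662, 0.0304, -0.9234],
])

```text
clock: 19.32
tcp_pos: [0.5741, 0.0628, 0.3346]
tool_rot: [1.427, 2.736, 0.396]
wrist_force: [-0.3, -0.8, -2.7]
opening: 0.0219
grip_force: 109.2
```

>>> jog_arm([
  [-1, 0.0276, 0.0083, 0.0274, 0.089, 0.01, -0.308],
  [-1, 0.055, 0.0166, 0.055, 0.177, 0.02, -0.616],
  [-1, 0.0827, 0.0249, 0.0822, 0.2662, 0.0304, -0.9234],
  [-1, 0.0827, 0.0249, 0.0822, 0.2662, 0.0304, -0.9234],
])

```text
clock: 19.82
tcp_pos: [0.5661, 0.1117, 0.3019]
tool_rot: [0.765, 3.024, 0.206]
wrist_force: [0.2, 0.0, -2.2]
opening: 0.0216
grip_force: 109.2
```

>>> jog_arm([
  [-1, 0.0198, 0.023, 0.0256, 0.089, 0.01, -0.308],
  [-1, 0.04, 0.046, 0.051, 0.177, 0.02, -0.616],
  [-1, 0.0593, 0.0691, 0.0769, 0.2662, 0.0304, -0.9234],
  [-1, 0.0593, 0.0691, 0.0769, 0.2662, 0.0304, -0.9234],
  [-1, 0.0593, 0.0691, 0.0769, 0.2662, 0.0304, -0.9234],
  [-1, 0.0593, 0.0691, 0.0769, 0.2662, 0.0304, -0.9234],
])

```text
clock: 20.58
tcp_pos: [0.5581, 0.1596, 0.2697]
tool_rot: [-0.052, -3.141, -0.002]
wrist_force: [0.8, 0.1, -3.0]
opening: 0.0217
grip_force: 109.2
```

```bash
python3 - <<'E'
from h import *
s=state();print(s['clock'],s['tcp_pos'],R.from_rotvec(s['tool_rot']).as_matrix().round(4),s['wrist_force'],s['grip_force'])
im,d,c=look('top'); W=cloud(d,c)
k=(W[...,2]>.06)&(W[...,2]<.12)&(W[...,0]>.5)&(W[...,0]<.75)&(abs(W[...,1]-.16)<.06)
P=W[k&(W[...,0]>.62)]; print(len(P),np.percentile(P,[2,50,98],axis=0).round(4))
B=np.c_[P[:,0]-.62,np.ones(len(P))];print(np.linalg.lstsq(B,P[:,2],rcond=None)[0])
E
```

```text
20.575 [0.55806851 0.15962333 0.26974854] [[-9.995e-01  3.280e-02 -6.000e-04]
 [ 3.280e-02  9.995e-01  1.100e-03]
 [ 6.000e-04  1.100e-03 -1.000e+00]] [ 0.81175672  0.08514861 -2.95013359] 109.23601269721985Traceback (most recent call last):
  File "<stdin>", line 5, in <module>
    return _quantile_unchecked(
        a, q, axis, out, overwrite_input, method, keepdims, weights)
    return _ureduce(a,
                    func=_quantile_ureduce_func,
    ...<5 lines>...
                    overwrite_input=overwrite_input,
                    method=method)
    r = func(a, **kwargs)
    result = _quantile(arr,
                       quantiles=q,
    ...<2 lines>...
                       out=out,
                       weights=wgt)
    slices_having_nans = np.isnan(arr[-1, ...])
                                  ~~~^^^^^^^^^
IndexError: index -1 is out of bounds for axis 0 with size 0
```

>>> jog_arm([
  [-1, 0, 0, 0.06, 0, 0, 0],
  [-1, 0, 0, 0.12, 0, 0, 0],
  [-1, 0, 0, 0.15, 0, 0, 0],
  [-1, 0, 0, 0.165, 0, 0, 0],
  [-1, 0, 0, 0.168, 0, 0, 0],
  [-1, 0, 0, 0.17, 0, 0, 0],
  [-1, 0, 0, 0.17, 0, 0, 0],
])

```text
clock: 21.5
tcp_pos: [0.5577, 0.1607, 0.1846]
tool_rot: [-0.046, -3.14, -0.001]
wrist_force: [-0.9, 0.4, -2.9]
opening: 0.0214
grip_force: 109.2
```

```bash
python3 - <<'E'
from h import *
s=state();print(s['clock'],s['tcp_pos'],s['wrist_force'],s['ft_torque'])
im,d,c=look('scene'); W=cloud(d,c)
for n,(a,b) in dict(handle=(.49,.62),head=(.62,.73)).items():
  k=(W[...,2]>.009)&(W[...,2]<.034)&(W[...,0]>a)&(W[...,0]<b)&(abs(W[...,1]-.16)<.06)
  P=W[k]; print(n,len(P),np.percentile(P,[2,50,98],axis=0).round(4) if len(P) else '')
E
```

```text
21.5 [0.55771148 0.16071736 0.18456577] [-0.86037099  0.39494643 -2.90668598] [0.03035027 0.1129332  0.02668074]
handle 398 [[0.5123 0.105  0.0092]
 [0.5873 0.1527 0.0254]
 [0.6192 0.2099 0.0338]]
head 736 [[0.623  0.1086 0.0091]
 [0.6574 0.159  0.0232]
 [0.7147 0.2083 0.0302]]
```

Not yet touching; lower in small steps.

>>> jog_arm([
  [-1, 0, 0, 0.003, 0, 0, 0],
  [-1, 0, 0, 0.004, 0, 0, 0],
  [-1, 0, 0, 0.004, 0, 0, 0],
])

```text
clock: 21.92
tcp_pos: [0.5578, 0.1607, 0.1835]
tool_rot: [-0.046, -3.141, -0.001]
wrist_force: [-1.3, -2.1, 10.6]
opening: 0.022
grip_force: 110.9
```

Contact (upward force jumped to 10.6 N). Release and retreat.

>>> jog_arm([
  [-0.2, 0, 0, -0.002, 0, 0, 0],
  [0.2, 0, 0, -0.002, 0, 0, 0],
  [1, 0, 0, -0.002, 0, 0, 0],
  [1, 0, 0, -0.002, 0, 0, 0],
  [1, 0, 0, -0.002, 0, 0, 0],
  [1, 0, 0, -0.06, 0, 0, 0],
  [1, 0, 0, -0.15, 0, 0, 0],
  [1, 0, 0, -0.26, 0, 0, 0],
  [1, 0, 0, -0.3, 0, 0, 0],
  [1, 0, 0, -0.3, 0, 0, 0],
  [1, 0, 0, -0.3, 0, 0, 0],
], force=20)

```text
clock: 23.3
tcp_pos: [0.5571, 0.1604, 0.3305]
tool_rot: [-0.046, -3.137, 0.0]
wrist_force: [-0.1, -0.2, -0.4]
opening: 0.0855
grip_force: 0.0
```

```bash
python3 - <<'E'
from h import *
s=state();print(s['clock'],s['tcp_pos'],s['wrist_force'],s['opening'])
im,d,c=look('wrist'); W=cloud(d,c); hsv=cv2.cvtColor(im,cv2.COLOR_BGR2HSV); H,S,V=[hsv[...,i].astype(int) for i in range(3)]
near=(abs(W[...,0]-.6)<.15)&(abs(W[...,1]-.16)<.06)
k=((H<8)|(H>172))&(S>140)&(V>80)&near&(W[...,2]>.02)
P=W[k];print('handle',len(P),np.percentile(P[:,2],[2,50,98]),cv2.minAreaRect((P[:,:2]*1000).astype(np.float32)))
k=(S<70)&(V>60)&near&(W[...,0]>.6)&(W[...,2]>.013)&(W[...,2]<.05)
P=W[k];print('head',len(P),np.percentile(P[:,2],[2,50,98]),cv2.minAreaRect((P[:,:2]*1000).astype(np.float32)))
for n in ('scene','top'):
    im,d,c=look(n); t,v=polar(im,c); W=cloud(d,c)
    print(n,[(int((a+180)%360-180),int(q)) for a,(h,q,w) in zip(t[::8],v[::8]) if a>335 or a<30])
    hsv=cv2.cvtColor(im,cv2.COLOR_BGR2HSV); k=((hsv[...,0]<8)|(hsv[...,0]>172))&(hsv[...,1]>140)&(abs(W[...,0]-.57)<.06)&(abs(W[...,1]+.02)<.05)
    print('jar',W[k].mean(0))
E
```

```text
23.3 [0.55713849 0.16036391 0.33047946] [-0.07156208 -0.15454125 -0.3923275 ] 0.08546762214402202
handle 3179 [0.02702969 0.02947686 0.03098245] ((557.9432373046875, 161.626953125), (22.201892852783203, 107.19920349121094), 88.71735382080078)
head 3093 [0.01541077 0.01948775 0.02107173] ((651.4732666015625, 159.54229736328125), (79.8755874633789, 103.36724090576172), 88.45310974121094)
scene [(0, 54), (4, 73), (8, 98), (12, 123), (16, 140), (20, 149), (24, 155), (28, 158), (-24, 128), (-20, 115), (-16, 93), (-12, 67), (-8, 50), (-4, 45)]
jar [ 0.56894473 -0.02068029  0.05139748]
top [(0, 5), (4, 17), (8, 64), (12, 109), (16, 128), (20, 126), (24, 118), (28, 114), (-24, 118), (-20, 126), (-16, 116), (-12, 84), (-8, 27), (-4, 8)]
jar [ 0.56964371 -0.01904445  0.05013856]
```

```bash
python3 -c "from rig import sign_off; print(sign_off())"
```

```text
the job is handed in; nothing more can be done
None
```

I ran the nut finger-tight with the fingers and turned it one flat further with the wrench (stripe within about 4° of the red tick). The wrench lies flat and released on the blue mat and the jar is where it was; I didn't re-measure the beaker, but the arm never went near it. The job is handed in at about 23 s; `sign_off` gave no verdict.

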